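# Load the sample pot and latch the reader drawer

### The job

Set the tapered sample pot with the orange knob loosely into the tapered seat in the reader's open drawer, letting it stand there upright under its own weight without pressing it down. Then push the drawer in as far as it goes against its spring so that the push-push catch takes hold, let go, and check that the drawer has stayed shut with the pot in it. Leave the white-lidded jar near the pot where it stands.

Things in the scene. Friction and masses are not known exactly. Their poses are not given: they have to be found in the camera images.
- reader: White bench reader, fixed, with an open slot in its front; 140 mm deep, 184 wide, 142 high. Origin: bottom centre of its front face; x points into it (the way the drawer is pushed), z up. Place and yaw vary. Its push-push catch: press the drawer to the firm stop, let go, and it comes back 8 mm and stays; when it is latched another full push releases it, and a further one latches it again.
- drawer (a joint): How far the drawer is pushed in, m: 0 fully out, 0.0935 at rest in the latch, 0.1015 at the firm stop. It slides with about 1.5 N and stays where left up to 0.055; beyond, a spring pushes back with 3 to 6 N (about 8 N in all near the stop). It catches only if pushed past 0.0985. If not caught, or released, the spring puts it out to about 0.054.
- drawer_push (a point): Centre of the front face of the drawer's upright aluminium push bar (face 116 mm wide, 34 to 70 mm above the table; bar 10 mm thick, on two arms 59 mm ahead of the blue drawer front, whose top is 76 mm up). x points the way to push. It moves with the drawer; when latched it is still 70 mm ahead of the reader's front face.
- seat (a point): Centre of the mouth, 62 mm above the table, of the black tapered seat on the drawer floor: a conical sleeve 36 mm deep, inside 51 mm across at the mouth and 32 mm at the bottom, wall 4 mm. Axes as the reader's. It is 42 mm behind the blue drawer front, moves with the drawer, and at first lies 44 to 52 mm ahead of the reader's front face.
- pot_knob (a point): The sample pot's grip point, on its axis 70 mm above its foot. Pot: aluminium cone 34 mm across at the foot and 56 at 42 mm height, orange lid disc 57 mm across (42 to 48 mm up), orange round knob 33 mm across (48 to 84 mm up); about 0.15 kg, standing upright. z is its axis. When the pot sits in the seat this point is 38 mm above the seat's mouth.
- pot: The same sample pot, origin at the centre of its foot. (Mind the fixed magnifier lamp near the front edge: its post stands at x 0.26, y -0.07 and is swung over to the right, so that its head is at x 0.17 to 0.39, y about -0.3, up to 0.56 m high.)
- powder_white_mid (a point): Bystander: white-lidded round plastic jar, 63 mm across, 62 mm high; its centre. It and the pot may have changed places.

How it is judged (in metres and radians):
On the way, in this order (a step that is already met when the one before it is completed fails the run):
1. the pot stands loosely in the seat, let go, with the drawer still out (horizontal distance between pot_knob and seat below 0.008 m and z of pot_knob in the frame of seat between 0.03 and 0.044 m and angle between pot_knob's own z axis and vertical below 0.14 rad and linear speed of pot below 0.02 m/s and value of joint drawer below 0.07 m and contact force between the fingers and pot below 0.1 N), for 0.2 s.
2. the drawer is latched and let go (value of joint drawer between 0.091 and 0.0965 m and contact force between the fingers and drawer below 0.1 N), for 0.3 s.
At the end, for the whole second after the job is handed in: The drawer stays latched by itself (joint between 0.091 and 0.0965 m, at rest, not touched), and the pot sits upright in the seat (knob point within 8 mm of the seat's axis and 30 to 44 mm above its mouth, tilted less than 8 degrees, at rest) (all of step 2 and horizontal distance between pot_knob and seat below 0.008 m and z of pot_knob in the frame of seat between 0.03 and 0.044 m and angle between pot_knob's own z axis and vertical below 0.14 rad and linear speed of pot below 0.02 m/s and velocity of joint drawer between -0.005 and 0.005 m/s).
It fails at once if the pot is pressed or dropped hard into the drawer (over 25 N) (contact force between pot and drawer above 25 N).
It fails at once if the pot is tipped over (more than 35 degrees) (angle between pot_knob's own z axis and vertical above 0.6 rad).
It fails at once if the white-lidded jar is moved more than 30 mm (distance of powder_white_mid from where it was at the start of the episode above 0.03 m).
It also fails if it takes over 64 s, if anything falls off the work surface, if the arm or the gripper's body presses on something with over 40 N, if the wrist force passes 120 N, or if a joint passes its speed limit or range.

### The arm

A 6-joint arm with a two-finger parallel gripper is mounted at the origin on a cart in front of the work surface, level with it; the furniture and walls round the work are solid. World frame = base frame: x ahead of the robot, y to its left, z up, the work surface at z = 0. Lengths are in mm, angles in rad, forces in N, time in s.
With the tool pointing down it reaches from about 300 to 750 mm from the base axis. Payload 8.5 kg.
Tool frame: the origin (TCP) lies midway between the tips of the shut fingers; the grasp point (between the pads) lies 19 mm behind it (r.grip_point_offset is the distance from the TCP to the grasp point, in mm); z points along the fingers, y is the line along which they close (so a half turn about z gives the same grasp; the last joint's range is limited). The gripper opens to 88 mm and grips with 3 to 60 N. Pads are 18 mm wide; open, the fingers measure 123 mm over their backs; the gripper's body (75 mm by 187 mm) begins 45 mm behind the grasp point.
Start: joints at [-0.215, 0.381, 1.297, -0, 1.464, -0.215], TCP at [549.982, 0.002, 238.748] pointing down, gripper open.
Joint ranges: [-3.11, 3.11], [-0.89, 2.33], [0.22, 2.48], [-1.42, 4.56], [0.17, 2.85], [-2.88, 2.88]. Speed limits (rad/s): [2.39, 2.39, 3.14, 3.14, 3.14, 3.14].

### API

Orientations are given as a rotation vector (axis times angle).
In Python, from rig import r, read_camera, calibration, models gives the robot as it stands. Calls block until the motion is done:
- r.move_to(position, orientation): joint-space move of the TCP to a pose.
- r.move_linear(position, rate=150, ori=None, threshold=None): straight line of the TCP; ori=None keeps the orientation; rate is the mean speed in mm/s. With threshold (N) it stops when the force on the tool has changed by that much, and returns True; else False.
- r.set_joints(angles): joint-space move.
- r.ungrasp() and r.close_gripper(): open the fingers fully, or close them until they stop; the grip force is fixed at half the most.
- r.wait(seconds).
- r.ik(position, orientation): joint angles nearest the present ones, or None.
- read_camera(name): name is "scene" or "side" or "wrist"; returns the picture (480x640x3 uint8, red, green, blue); there is no depth.
- calibration(name): a dict with "mtx" (3x3 intrinsics, pixels), "rvec" (rotation vector, rad) and "tvec" (3), from world to camera coordinates, as OpenCV has them; the wrist camera has in their place "tool_from_camera" (4x4, takes a point from camera to tool coordinates, whose origin is the TCP and whose axes are the flange's). Camera axes: x right, y down, z forward; pixel columns grow to the right and rows downward; lengths in mm; the calibration is good to about 2 mm. A picture is of the moment at which its call begins: read the wrist's pose just before it. calibration takes no time and is no camera call.
A pose or a line that the arm cannot do raises r.Unreachable and nothing moves.
- r.finish_job(): hands the job in; it is judged then, once.
Trained networks look in the newest picture that a camera, given by its name, has taken for a name from the list of things; names that differ only in an ending like _2 or _b are one class to them, and where a whole thing is asked for, a point or a joint stands for the part that bears it (a point fixed in the world has none). Each returns a list of dicts, best first, with "score" (0 to 1); they miss things now and then, are a little off and sometimes report something else, mostly with a low value. They report only what shows in the picture. A call takes as long as a camera call.
- models.search_frame(camera, target): "rect" ([left, top, width, height] in pixels, round what is visible of it).
Readings, each from a call of its own:
- r.get_time(): time.
- r.get_joint_positions(): joint angles.
- r.get_joint_vel(): joint speeds.
- r.get_joint_efforts(): joint torques, N m.
- r.get_tool_pos(): TCP position.
- r.get_tcp_rot(): TCP orientation.
- r.get_ft_force(): force on the tool from outside, world axes, zero at the start.
- r.get_ft_torque(): the same for the moment, N m.
- r.get_gripper_width(): finger opening in mm.
- r.get_grip_force(): force on a finger pad.
Only numpy, scipy, OpenCV 4.12 (cv2) and the standard library are available. Lean on these libraries where they do the work, as an engineer would, in place of code of your own. Each camera call takes 0.05 s, during which the arm holds its last target. There are 200 camera calls.

## Working session

There is one attempt and no reset: what is moved stays moved. The work goes in short steps, each a Python script; the robot and the scene stay as the last script left them, time stands still between calls to the robot, and variables do not carry over. Pictures are saved under pics/ and viewed, at most 10 in all, crops included, and the job is handed in when it is done.

```bash
ls; mkdir -p pics
python3 - <<'E'
from rig import r, read_camera, calibration, models
import cv2,numpy as np
ims=[]
for c in ["scene","side","wrist"]:
    im=read_camera(c); cv2.imwrite(f"pics/{c}0.png",im[:,:,::-1])
    for t in ["pot","pot_knob","powder_white_mid","reader","drawer_push","seat"]:
        print(c,t,[(d["rect"],round(d["score"],2)) for d in models.search_frame(c,t)[:2]])
    k=calibration(c); print({a:np.round(b,4).tolist() for a,b in k.items()})
print(r.get_time(),r.get_tool_pos(),r.get_tcp_rot())
E
```

```text
pics
scene pot [([332.8, 272.2, 33.8, 57.9], 0.78)]
scene pot_knob [([329.4, 273.5, 40.2, 55.8], 0.6)]
scene powder_white_mid [([248.1, 266.6, 44.7, 54.7], 0.91)]
scene reader [([273.3, 134.1, 173.8, 126.3], 0.87)]
scene drawer_push [([270.6, 188.7, 115.5, 72.8], 0.8)]
scene seat [([273.0, 191.0, 115.1, 71.7], 0.87), ([330.9, 270.9, 36.0, 59.3], 0.6)]
{'mtx': [[544.6249, 0.0, 319.1824], [0.0, 544.6249, 229.7488], [0.0, 0.0, 1.0]], 'rvec': [2.1317, -0.0723, 0.0071], 'tvec': [-594.9627, 126.1516, 889.1883]}
side pot [([283.8, 204.8, 29.7, 51.1], 0.94)]
side pot_knob [([285.8, 202.5, 31.0, 53.1], 0.79)]
side powder_white_mid [([348.3, 226.1, 35.9, 46.5], 0.65)]
side reader [([126.3, 211.6, 236.1, 163.8], 0.71)]
side drawer_push [([263.2, 240.2, 98.8, 88.7], 0.56)]
side seat [([262.7, 242.0, 98.7, 88.1], 0.78)]
{'mtx': [[530.0199, 0.0, 318.497], [0.0, 530.0199, 243.9211], [0.0, 0.0, 1.0]], 'rvec': [0.1333, -2.5831, 1.7073], 'tvec': [592.0044, 78.9956, 878.6017]}
wrist pot [([375.8, 262.6, 47.2, 58.5], 0.95)]
wrist pot_knob [([373.6, 259.5, 49.2, 60.9], 0.61)]
wrist powder_white_mid [([253.8, 218.5, 64.8, 69.7], 0.85)]
wrist reader [([285.0, 0.0, 355.0, 170.5], 0.89)]
wrist drawer_push [([284.7, 0.0, 242.9, 163.9], 0.66)]
wrist seat [([284.2, 4.2, 242.9, 159.0], 0.57)]
{'mtx': [[341.6986, 0.0, 319.5877], [0.0, 341.6986, 236.2328], [0.0, 0.0, 1.0]], 'tool_from_camera': [[0.002, -0.9621, -0.2727, 70.6238], [1.0, 0.0017, 0.0011, 0.6306], [-0.0006, -0.2727, 0.9621, -145.5888], [0.0, 0.0, 0.0, 1.0]]}
1.05 [ 5.50000715e+02 -4.62133625e-03  2.38738466e+02] [-2.22143665e+00 -2.22142523e+00 -5.56138000e-05]
```

View pictures.

Run:
```python
import cv2,numpy as np
a=cv2.imread("pics/scene0.png")[120:345,220:480];b=cv2.imread("pics/side0.png")[180:390,120:400]
cv2.imwrite("pics/a.png",cv2.resize(a,None,fx=3,fy=2.6)) if 0 else cv2.imwrite("pics/a.png",cv2.resize(a,None,fx=2.6,fy=2.6))
```

```text
(no output)
```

View pics/a.png

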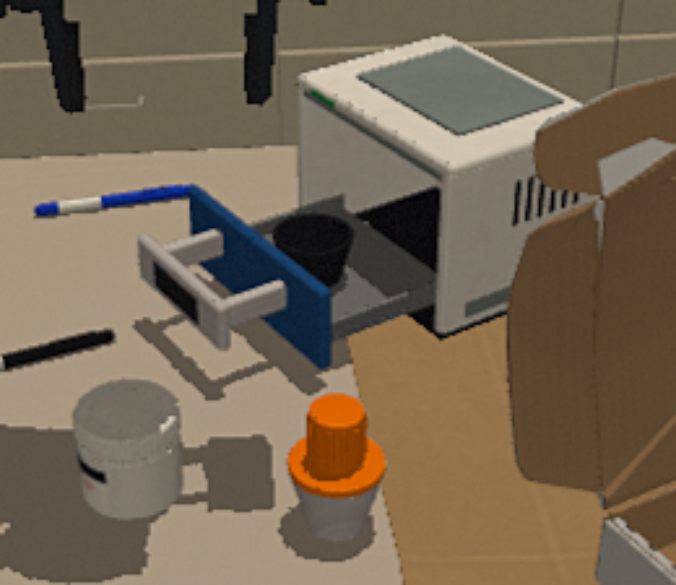

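View pics/wrist0.png

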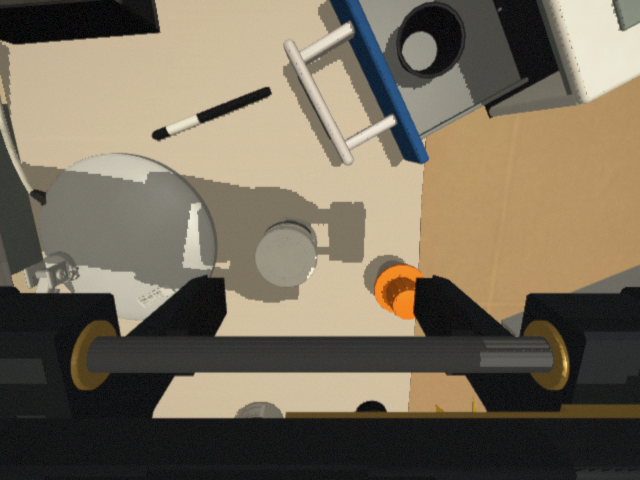

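View pics/side0.png

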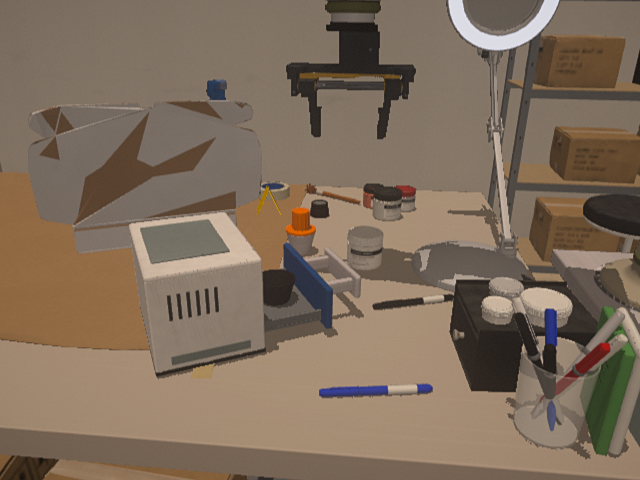

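The wrist picture shows the pot at (398,291) by a fingertip, the jar at (286,254), the seat mouth at (431,39) and the push bar from (290,42) to (347,160); the scene and side pictures show the same layout: drawer open, bar facing the lower left. I'll compute positions from this.

```bash
cat > h.py <<'E'
from rig import r, read_camera, calibration, models
import cv2,numpy as np
from scipy.spatial.transform import Rotation as R
def ray(c,uv,pose=None):
    k=calibration(c); d=np.linalg.inv(k["mtx"])@np.array([uv[0],uv[1],1.])
    if c=="wrist":
        p,o=pose; T=np.array(k["tool_from_camera"]); Q=R.from_rotvec(o).as_matrix()
        return Q@T[:3,3]+p, Q@T[:3,:3]@d
    M=cv2.Rodrigues(np.array(k["rvec"],float))[0]
    return -M.T@np.ravel(k["tvec"]), M.T@d
def onz(c,uv,z,pose=None):
    o,d=ray(c,uv,pose); return o+d*(z-o[2])/d[2]
def down(yaw):  # tool z down, tool y (closing line) along yaw in world
    y=np.array([np.cos(yaw),np.sin(yaw),0]); z=np.array([0,0,-1.]); x=np.cross(y,z)
    return R.from_matrix(np.stack([x,y,z],1)).as_rotvec()
def snap(name):
    pose=(np.array(r.get_tool_pos()),np.array(r.get_tcp_rot())); im=read_camera("wrist"); cv2.imwrite(f"pics/{name}.png",im[:,:,::-1]); return im,pose
E
python3 - <<'E'
from h import *
P=(np.array([550,0,238.74]),np.array([-2.22143,-2.22143,0]))
f=lambda c,uv,z:print(c,uv,z,np.round(onz(c,uv,z,P)[:2],1))
f("wrist",(431,39),62); f("scene",(340.4,211.5),62)
f("wrist",(290,42),70); f("wrist",(347,160),70)
f("wrist",(345,0),76); f("wrist",(427,160),76)
# orange masks, knob top
for c in("scene","side","wrist"):
    im=cv2.imread(f"pics/{c}0.png"); h=cv2.cvtColor(im,cv2.COLOR_BGR2HSV)
    m=((h[...,0]>5)&(h[...,0]<16)&(h[...,1]>200)&(h[...,2]>90)).astype(np.uint8)
    n,l,s,ce=cv2.connectedComponentsWithStats(m); i=1+np.argmax(s[1:,4]); x,y,w,hh,_=s[i]; print(c,s[i],ce[i])
    if c!="wrist": f(c,(x+w/2,y+5 if c=="scene" else y+3),84)
f("wrist",(405,302),84); f("wrist",(286,254),62); f("scene",(270,273),62)
E
```

```text
wrist (431, 39) 62 [644.5 152.2]
scene (340.4, 211.5) 62 [644.2 142.1]
wrist (290, 42) 70 [526.3 147.7]
wrist (347, 160) 70 [575.5  52.8]
wrist (345, 0) 76 [570.5 175.8]
wrist (427, 160) 76 [645.6  53.3]
scene [ 331  272   37   39 1050] [348.93238095 292.91428571]
scene (np.float64(349.5), np.int32(277)) 84 [637.6 -85. ]
side [286 208  29  28 552] [300.0634058  222.80253623]
side (np.float64(300.5), np.int32(211)) 84 [636.6 -80.5]
wrist [ 375  265   48   54 1760] [397.46761364 289.35738636]
wrist (405, 302) 84 [633.6 -80.4]
wrist (286, 254) 62 [517.6 -39.2]
scene (270, 273) 62 [519.2 -35.4]
```

Run:
```python
from h import *
r.move_to([620,95,270],down(0.0)); im,p=snap("A"); print(p, [d["rect"] for d in models.search_frame("wrist","seat")])
r.move_to([560,-70,270],down(0.0)); im,p=snap("B"); print(p, [d["rect"] for d in models.search_frame("wrist","pot")])
print(r.get_time())
a=cv2.imread("pics/A.png");b=cv2.imread("pics/B.png")
cv2.imwrite("pics/AB.png",np.vstack([a[:300],b[:300]]))
```

```text
(array([619.87352777,  95.19156236, 269.50966687]), array([-2.22021928e+00, -2.22211691e+00,  1.19800401e-03])) [[220.8, 62.1, 204.6, 191.0], [215.6, 282.6, 54.4, 52.1]]
(array([560.12867264, -69.63432004, 270.18819624]), array([2.22192799e+00, 2.22084425e+00, 9.28172055e-04])) [[364.0, 193.6, 52.0, 52.7], [245.3, 154.3, 67.3, 59.3]]
2.5417
```

View pics/AB.png

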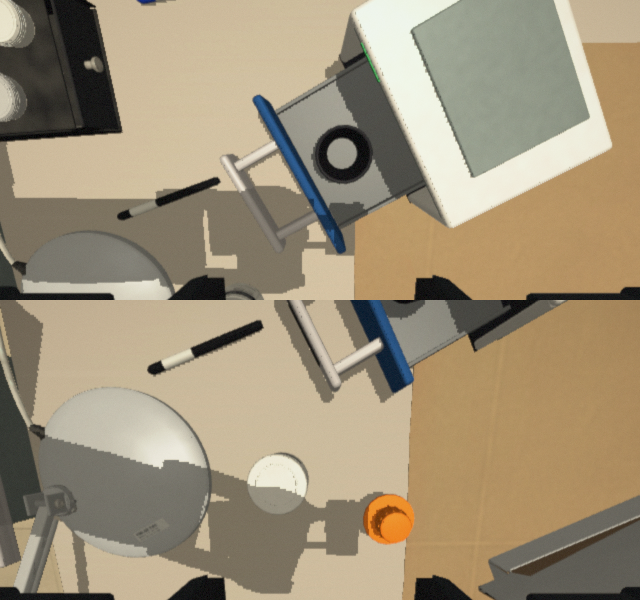

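The view shows the seat at (343,153), the bar from (227,160) to (280,247) and the reader's front top edge from (355,15) to (450,225). In the lower half, the pot is at (390,220).

Run:
```python
from h import *
PA=(np.array([619.87352777,95.19156236,269.50966687]),np.array([-2.22021928,-2.22211691,0.001198]))
PB=(np.array([560.12867264,-69.63432004,270.18819624]),np.array([2.22192799,2.22084425,9.28e-4]))
a=cv2.imread("pics/A.png");b=cv2.imread("pics/B.png")
def comp(m,pt):
    n,l,s,c=cv2.connectedComponentsWithStats(m.astype(np.uint8))
    d=[np.hypot(*(c[i]-pt)) if s[i,4]>150 else 1e9 for i in range(1,n)]; i=1+int(np.argmin(d))
    q=max(cv2.findContours((l==i).astype(np.uint8),cv2.RETR_EXTERNAL,cv2.CHAIN_APPROX_NONE)[0],key=len); return s[i],cv2.convexHull(q)
s,h=comp(a.max(2)<45,(343,153)); e=cv2.fitEllipse(h); print("seat",s,e)
print(np.round(onz("wrist",e[0],62,PA),1))
hs=cv2.cvtColor(b,cv2.COLOR_BGR2HSV)
s,h=comp((hs[...,0]<18)&(hs[...,0]>4)&(hs[...,1]>215)&(hs[...,2]>90),(390,219)); e=cv2.fitEllipse(h); print("disc",s,e,np.round(onz("wrist",e[0],48,PB),1),"knobtop",np.round(onz("wrist",(397,225),84,PB),1))
print("jar",onz("wrist",(277,184),62,PB)[:2])
for n,q,z in(("bar",((227,160),(280,247)),70),("blue",((259,98),(340,250)),76),("reader",((355,15),(450,225)),142)):
    u,v=[onz("wrist",x,z,PA)[:2] for x in q]; d=u-v; print(n,u.round(1),v.round(1),"yaw",np.degrees(np.arctan2(-d[0],d[1])),"mid",((u+v)/2).round(1),"len",np.hypot(*d))
h=cv2.cvtColor(a,cv2.COLOR_BGR2HSV); m=(abs(h[...,0].astype(int)-108)<8)&(h[...,1]>150)&(h[...,2]>60); m[:90]=0
s,q=comp(m,(300,170)); rc=cv2.minAreaRect(q); print(rc)
c1=a[40:270,190:470]; c2=b[170:270,330:450]
cv2.imwrite("pics/z.png",np.hstack([cv2.resize(c1,(560,460),interpolation=0),cv2.resize(c2,(240,460))]))
```

```text
seat [ 316  127   56   54 1437] ((343.6093444824219, 153.3564453125), (53.28932189941406, 54.397953033447266), 77.09148406982422)
[644.7 152.3  62. ]
disc [369 205  43  38 642] ((389.61090087890625, 224.09463500976562), (36.66118240356445, 42.39932632446289), 83.54456329345703) [638.8 -89.1  48. ] knobtop [638.6 -81.2  84. ]
jar [517.24122572 -43.27186203]
bar [529.1 145.9] [578.9  56. ] yaw 28.939498826469524 mid [554.  100.9] len 102.78313361552763
blue [564.3 202.4] [642.1  54.8] yaw 27.777044051823047 mid [603.2 128.6] len 166.89921522631047
reader [645.1 249.8] [728.   98.3] yaw 28.68190055980552 mid [686.6 174.1] len 172.7332443412585
((300.6924743652344, 172.77224731445312), (176.87442016601562, 12.45938491821289), 60.75117111206055)
```

View pics/z.png

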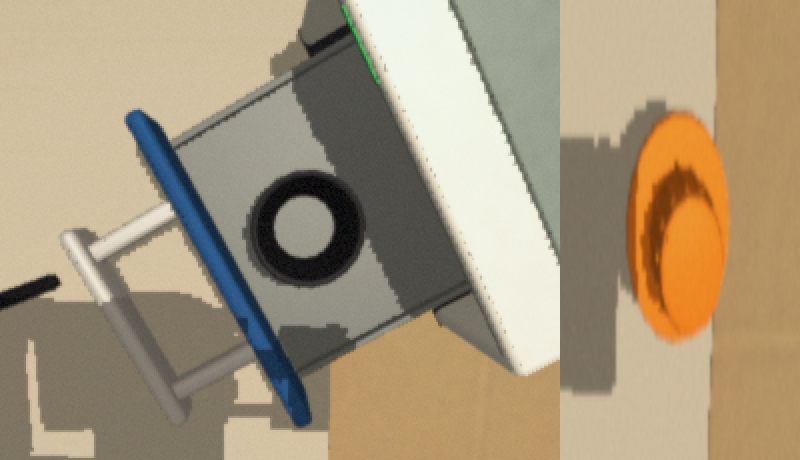

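Run:
```python
from h import *
for y in (118.5,-61.5):
    o=down(np.radians(y)); print(y,[np.round(q,2) if (q:=r.ik(p,o)) is not None else None for p in ([638,-83,55],[644.5,152,85],[540,96,38])])
o=down(np.radians(118.5))
if r.ik([638,-83,55],o) is None or r.ik([644.5,152,85],o) is None or r.ik([540,96,38],o) is None: o=down(np.radians(-61.5)); print("alt")
r.move_to([638,-83,180],o); r.move_linear([638,-83,55],rate=100)
r.close_gripper(); print(r.get_gripper_width(),r.get_grip_force(),r.get_ft_force())
r.move_linear([638,-83,200],rate=120); print(r.get_ft_force(),r.get_gripper_width(),r.get_tool_pos(),r.get_time())
r.move_linear([644.5,152,200],rate=120)
r.wait(.3);print(r.get_tool_pos(),r.get_time())
s=read_camera("scene");cv2.imwrite("pics/h.png",cv2.resize(s[100:340,200:480,::-1],None,fx=2,fy=2))
```

```text
118.5 [array([-0.31,  0.71,  1.26, -0.  ,  1.17, -2.38]), array([ 0.05,  0.71,  1.17, -0.  ,  1.26, -2.01]), array([-0.04,  0.6 ,  1.57, -0.  ,  0.97, -2.11])]
-61.5 [array([-0.31,  0.71,  1.26, -0.  ,  1.17,  0.76]), array([ 0.05,  0.71,  1.17, -0.  ,  1.26,  1.13]), array([-0.04,  0.6 ,  1.57, -0.  ,  0.97,  1.03])]
32.214503146375066 29.969481406733394 [ 0.16785995 -0.06613398  1.03149213]
[-0.39883619 -0.53350328 -1.62675674] 32.23838117126059 [637.74192212 -82.91095342 199.17294648] 7.9583
[644.52370119 151.85912749 199.9968192 ] 10.3667
```

View pics/h.png

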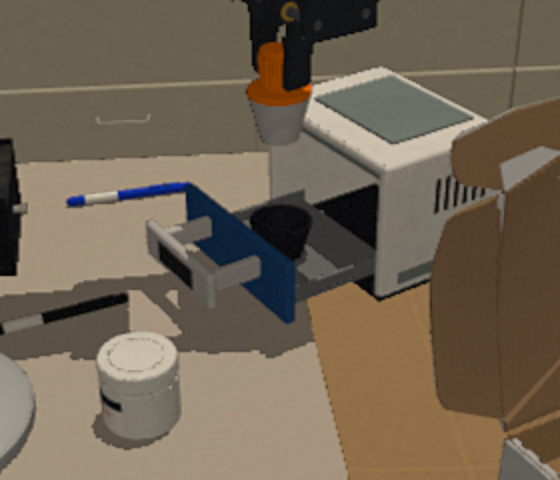

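The pot hangs upright above the drawer, foot at about (280,137) in the crop, over the seat at (281,228). The jar is untouched. I'll lower it gently and release.

Run:
```python
from h import *
print(onz("scene",(340,167),145)[:2])
r.move_linear([644.5,152,112],rate=100); r.wait(.3); f0=r.get_ft_force()
hit=r.move_linear([644.5,152,86],rate=12,threshold=2.5); print(hit,r.get_tool_pos(),np.round(np.array(r.get_ft_force())-f0,2),r.get_time())
s=read_camera("scene");cv2.imwrite("pics/i.png",cv2.resize(s[140:280,240:400,::-1],None,fx=3,fy=3))
```

```text
[645.02361374 156.44723375]
False [644.68985803 151.98215523  86.17918125] [0.48 0.24 1.64] 14.0667
```

View pics/i.png

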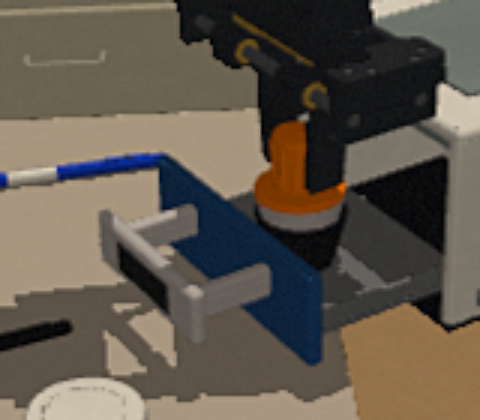

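The pot is down in the seat, with its lid a little above the mouth, and the seat is carrying its weight. I'll release it, go up and check.

Run:
```python
from h import *
r.ungrasp(); r.wait(.3); r.move_linear([644.5,152,200],rate=120)
r.move_linear([595,125,290],rate=200); r.wait(.3)
im,p=snap("C"); print(p,r.get_time())
s=read_camera("scene")[140:280,240:400,::-1]
cv2.imwrite("pics/j.png",np.hstack([cv2.resize(s,(400,400)),cv2.resize(im[:,:,::-1],(400,400))]))
```

```text
(array([595.11323698, 125.14023215, 289.08403712]), array([ 7.73228795e-01, -3.04345354e+00, -5.63230878e-04])) 17.4833
```

View pics/j.png

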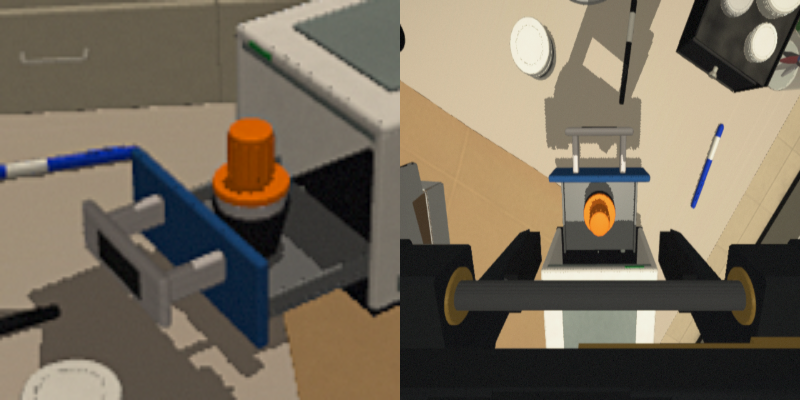

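The pot stands upright in the seat and the drawer is still out, with its bar centred and square in the wrist view at (599,131). The jar hasn't moved. Next is the push.

Run:
```python
from h import *
d=np.array([np.cos(np.radians(28.5)),np.sin(np.radians(28.5))]); S=np.array([644.5,152.3])
P=lambda s,z=46:[*(S+d*s),z]
al=lambda:float((np.array(r.get_tool_pos())[:2]-S)@d)
r.close_gripper(); r.move_linear(P(-170,250),rate=200); r.move_linear(P(-170),rate=150); r.wait(.2)
print(r.move_linear(P(-40),rate=50,threshold=15),al(),r.get_ft_force())
hit=r.move_linear(P(8),rate=20,threshold=22); print(hit,al(),r.get_ft_force(),r.get_time())
r.wait(.3); print(al(),r.get_ft_force())
r.move_linear(P(-90),rate=50); r.wait(.3)
r.move_linear(P(-110,260),rate=150); r.wait(.3)
im,p=snap("D"); print(p,r.get_time())
s=read_camera("scene")[140:280,240:400,::-1]
cv2.imwrite("pics/k.png",np.hstack([cv2.resize(s,(400,400)),cv2.resize(im[:,:,::-1],(400,400))]))
```

```text
False -40.55594366749684 [-6.07268923 -1.81409253  3.24047203]
True -29.31306536447528 [-3.63390349 -2.40863002  2.72909234] 25.075
-29.550556579947095 [-3.15743308 -2.25167323  2.03477134]
(array([547.81161606,  99.80693022, 259.76284122]), array([ 7.71464311e-01, -3.03317185e+00,  3.27878737e-04])) 28.9667
```

View pics/k.png

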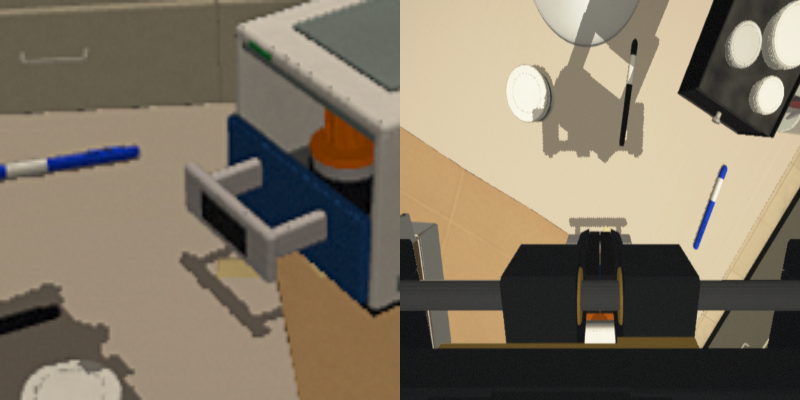

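Run:
```python
from h import *
d=np.array([np.cos(np.radians(28.5)),np.sin(np.radians(28.5))])
f=lambda x,y,z:onz("scene",(240+x/2.5,140+y*.35),z)[:2]
for a,b,z in(((85,203),(188,167),70),((165,267),(270,232),70),((265,260),(368,225),76)): print((f(*b,z)-f(*a,z))@d, f(*b,z))
```

```text
86.61231740783718 [600.12118463 181.45934845]
81.43603584103845 [653.34908506  93.75050741]
81.61095024679466 [720.81976448  85.73522831]
```

The picture shows the drawer in, with the pot upright in the slot opening. The bar centre is 22.7 mm short of the old seat position. I expect 22.6 mm if it is latched and about 62 mm if it is not. One last check from the side before I hand in.

Run:
```python
from h import *
a=read_camera("side"); b=read_camera("scene"); r.wait(1.0); c=read_camera("scene")
print(np.abs(b.astype(int)-c)[160:280,240:400].mean(), r.get_time())
cv2.imwrite("pics/l.png",np.hstack([cv2.resize(a[190:390,120:400,::-1],(400,286)),cv2.resize(c[140:280,240:440,::-1],(400,286))]))
```

```text
1.3034895833333333 30.1667
```

View pics/l.png

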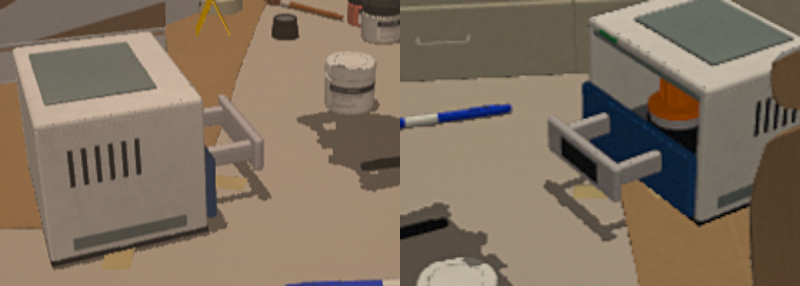

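The side view shows the blue front close against the reader at (210,180) and the bar ahead of it at (240,130). The pot is upright inside at (675,105) in the right half, the jar stands in place, and nothing moved over a second.

```bash
python3 -c "
from rig import r
print(r.finish_job())"
```

```text
the job is handed in; nothing more can be done
None
```

The pot stands upright in the seat, the drawer stayed shut after I let go, the jar was not touched, and the job was handed in at about 30 s; no verdict came back.

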